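# Bolt the cellar tray and hold up the fullest bead tin

## Robot

A 6-joint arm with a two-finger parallel gripper is mounted at the origin on the work surface. World frame = base frame: x ahead of the robot, y to its left, z up, the work surface at z = 0. Lengths are in mm, angles in rad, forces in N, time in s.
With the tool pointing down it reaches from about 275 to 1000 mm from the base axis. Payload 8.4 kg.
Tool frame: the origin (TCP) lies at the very end of the fingers, on their centre line; the grasp point (between the pads) lies 19 mm behind it; z points along the fingers, y is the direction in which the jaws open and shut (so a half turn about z gives the same grasp; the last joint's range is limited). The gripper opens to 85 mm and grips with 20 to 120 N. Pads are 22 mm wide; open, the fingers measure 114 mm over their backs; the gripper's body (76 mm by 85 mm) begins 54 mm behind the grasp point. The pads swing forward as they close: fully open they stand 13 mm farther back than shut.
Start: joints at [-1.104, 0.353, 1.633, -0, 1.155, -0.002], TCP at [282.384, -557.572, 209.881] pointing down, gripper open.
Joint ranges: [-2.63, 2.63], [-0.92, 2.1], [0.06, 2.66], [-1.3, 4.44], [0, 2.69], [-3.02, 3.02]. Speed limits (rad/s): [2.22, 2.22, 2.79, 3.14, 3.14, 3.14].

## Interface

Orientations are given as [roll, pitch, yaw] about the fixed x, y, z axes, in that order (R = Rz(yaw) Ry(pitch) Rx(roll)).
In Python, from rig import sense, grab_frame, get_calibration, sign_off, boxes_of, trace gives the robot as it stands.
- The arm moves only by the tool servo_tool, never from a script. Its argument "rows" is a list of rows, each a list of 3 entries, a list of its own where there are three numbers: the finger opening in mm, from 0 to 85.4, then the shift along the tool's x, y, z in mm, then the turn, a rotation vector about the tool's x, y, z in degrees. A call has 1 to 8 rows; each row shifts and turns the commanded pose from where the row before left it, along the tool's axes as they then stand; what a row does not reach is not made up. A row lasts 1/8 s, in which the tool goes at most 62.5 mm and 10.7 degrees, less where a joint would pass 70% of its speed; a pose out of reach is approached as far as the arm can. A call is refused whole if a number of a shift passes 62.5 or a number of a turn 10.7, either way. A call with a gripper value outside its range is refused whole. The fingers move at their own pace and stop on an object; "force" is the grip in N (left out, the last holds). Time passes only in rows, so rows that do not move let the fingers close. It gives the time, the measured TCP pose, the force and the opening at its end, in the units of the state.
- sense(): the state, without advancing time (a new reading comes with each control period).
- grab_frame(name): name is "scene" or "top" or "wrist"; returns the picture (480x640x3 uint8, blue, green, red); there is no depth.
- get_calibration(name): a dict with "intrinsics" (3x3 intrinsics, pixels), "world_to_cam" (4x4, takes a point from world to camera coordinates). Camera axes: x right, y down, z forward; pixel columns grow to the right and rows downward; lengths in mm; the calibration is good to about 2 mm. A picture is of the moment at which its call begins: read the wrist's pose just before it. get_calibration takes no time and is no camera call; for the wrist camera it gives the pose at the moment of the call.
- sign_off(): hands the job in, once; it reports no verdict.
Trained networks look in the newest picture that a camera, given by its name, has taken for a name from the list of things; names that differ only in an ending like _2 or _b are one class to them, and where a whole thing is asked for, a point or a joint stands for the part that bears it (a point fixed in the world has none). Each returns a list of dicts, best first, with "conf" (0 to 1); they miss things now and then, are a little off and sometimes report something else, mostly with a low value. They report only what shows in the picture. A call takes as long as a camera call. They do not tell look-alikes from the thing itself.
- boxes_of(camera, thing): "centre" ([x, y, z] in mm, in the coordinates of the camera as it stood for that picture, good to about 4 mm: the middle of the surface that is visible of it).
- trace(camera, thing): "mask" (480x640 bool, what is visible of it).
The state is a dict: "clock": time; "qpos": joint angles; "qvel": joint speeds; "joint_efforts": joint torques, N m; "eef_pos": TCP position; "tcp_rot": TCP orientation; "contact_force": force on the tool from outside, world axes, zero at the start; "wrist_torque": the same for the moment, N m; "opening": opening from 0.0 (shut) to 1.0 (fully open).
Only numpy, scipy, OpenCV 4.12 (cv2) and the standard library are available. Lean on these libraries where they do the work, as an engineer would, in place of code of your own. Each camera call takes 0.05 s, during which the arm holds its last target. There are 200 camera calls.

## Task

Push the red-handled bolt of the pull-out tray fully home into its yellow keeper, so that the tray cannot roll while you work on it. Then find the fullest of the three closed tins of bottle-rinsing beads by feel: starting with the tin nearest the bolt and working away from it, lift each one well clear of its pad for a moment, setting it back upright on its pad before lifting the next. Finish while holding the heaviest tin up in the gripper, upright and still, 20 cm or more above the tray, with the other two standing on their pads, the bolt still home, and nothing else in the cellar disturbed.

Things in the scene. Friction and masses are not known exactly. Their poses are not given: they have to be found in the camera images.
- tray: flat aluminium mesh tray, fixed on the table: deck 260 mm (its x) by 436 mm (its y), deck top 12 mm above the table, between two dark steel rails 20 mm high. Origin: on the table top, below the tray's middle in x; x points away from the robot (the low pull handle is on the -x side), y along the row of pads towards the bolt, z up. It is turned on the table by up to 0.2 rad either way.
- pad_near (a point): centre of the top of the black rubber pad nearest the bolt, 15 mm above the table; tray frame (0, 44, 15) mm. Pads are discs of 80 mm diameter, 112 mm apart in a row.
- pad_mid (a point): same for the middle pad; tray frame (0, -68, 15) mm.
- pad_far (a point): same for the pad farthest from the bolt; tray frame (0, -180, 15) mm.
- bolt (a joint): slide of the bolt along the tray's +y, in m: 0 fully drawn back, 0.040 fully home against its stop, the rod through the yellow keeper. It starts between 0 and 0.012, moves with about 2 N of friction and stays where it is left.
- bolt_grip (a point): point on the axis of the bolt's upright red handle, 72 mm above the table, 14 mm below the handle's top. The handle is a square post 16 mm (tray x) by 14 mm (tray y), standing free from 46 mm to 86 mm above the table; at joint value q it is at tray frame (0, 135 + q, 72) mm. The steel straps on either side of it along the slide and the keeper are 45 mm high.
- tin_a: one of three identical closed round tins, green with a plain paper band and a bare metal lid, 62 mm diameter, 90 mm tall (straight-sided, strong enough for a 40 N grip), upright, standing on one of the pads. Origin: centre of its underside, z up. Part-filled with steel beads, packed tight: 0.2 to 0.8 kg; one of the three is at least 150 g heavier than each of the others and only lifting tells which
- tin_b: one of three identical closed round tins, green with a plain paper band and a bare metal lid, 62 mm diameter, 90 mm tall (straight-sided, strong enough for a 40 N grip), upright, standing on one of the pads. Origin: centre of its underside, z up. Part-filled with steel beads, packed tight: 0.2 to 0.8 kg; one of the three is at least 150 g heavier than each of the others and only lifting tells which
- tin_c: one of three identical closed round tins, green with a plain paper band and a bare metal lid, 62 mm diameter, 90 mm tall (straight-sided, strong enough for a 40 N grip), upright, standing on one of the pads. Origin: centre of its underside, z up. Part-filled with steel beads, packed tight: 0.2 to 0.8 kg; one of the three is at least 150 g heavier than each of the others and only lifting tells which
- stopper: bystander: loose cork stopper, 28 mm diameter, 34 mm tall, standing on the tray near its +x edge; origin at its underside
- collar: bystander: loose brass collar, 44 mm diameter, 14 mm high, lying on the tray near its +x edge; origin at its underside
- glass: bystander: empty tasting glass, 66 mm diameter, 85 mm tall, on the table to the right (-y) of the tray; origin at its underside
- jar: bystander: amber jar with black cap, 72 mm diameter, 95 mm tall, on the table to the left (+y) of the tray; origin at its underside
- beer: bystander: green bottle, 76 mm diameter, 235 mm tall, standing on the table to the left (+y) of the tray; origin at its underside
- wrench: bystander: steel wrench lying on the table to the right (-y) of the tray
Mind the look-alikes: they are no part of the job. What is shaped like the tin_a but blue or purple is not meant.

How it is judged (in metres and radians):
On the way, in this order (a step that is already met when the one before it is completed fails the run):
1. the bolt is fully home in its keeper (value of joint bolt above 0.036 m), for 0.2 s.
2. then the tin nearest the bolt is lifted in the fingers, 30 mm or more clear of its pad, above that pad (((height (world z) of tin_a above 0.045 m and horizontal distance between tin_a and pad_near below 0.05 m and contact force between the fingers and tin_a above 0.5 N and horizontal distance between each of tin_b, tin_c and pad_near above 0.07 m) or (height (world z) of tin_b above 0.045 m and horizontal distance between tin_b and pad_near below 0.05 m and contact force between the fingers and tin_b above 0.5 N and horizontal distance between each of tin_a, tin_c and pad_near above 0.07 m) or (height (world z) of tin_c above 0.045 m and horizontal distance between tin_c and pad_near below 0.05 m and contact force between the fingers and tin_c above 0.5 N and horizontal distance between each of tin_a, tin_b and pad_near above 0.07 m))), for 0.2 s.
3. then the tin in the middle is lifted in the fingers, 30 mm or more clear of its pad, above that pad (((height (world z) of tin_a above 0.045 m and horizontal distance between tin_a and pad_mid below 0.05 m and contact force between the fingers and tin_a above 0.5 N and horizontal distance between each of tin_b, tin_c and pad_mid above 0.07 m) or (height (world z) of tin_b above 0.045 m and horizontal distance between tin_b and pad_mid below 0.05 m and contact force between the fingers and tin_b above 0.5 N and horizontal distance between each of tin_a, tin_c and pad_mid above 0.07 m) or (height (world z) of tin_c above 0.045 m and horizontal distance between tin_c and pad_mid below 0.05 m and contact force between the fingers and tin_c above 0.5 N and horizontal distance between each of tin_a, tin_b and pad_mid above 0.07 m))), for 0.2 s.
4. then the tin farthest from the bolt is lifted in the fingers, 30 mm or more clear of its pad, above that pad (((height (world z) of tin_a above 0.045 m and horizontal distance between tin_a and pad_far below 0.05 m and contact force between the fingers and tin_a above 0.5 N and horizontal distance between each of tin_b, tin_c and pad_far above 0.07 m) or (height (world z) of tin_b above 0.045 m and horizontal distance between tin_b and pad_far below 0.05 m and contact force between the fingers and tin_b above 0.5 N and horizontal distance between each of tin_a, tin_c and pad_far above 0.07 m) or (height (world z) of tin_c above 0.045 m and horizontal distance between tin_c and pad_far below 0.05 m and contact force between the fingers and tin_c above 0.5 N and horizontal distance between each of tin_a, tin_b and pad_far above 0.07 m))), for 0.2 s.
At the end, for the whole second after the job is handed in: The heaviest tin is in the fingers, over 195 mm above the table, within 0.3 rad of upright, still, touching nothing else; the other two stand upright within 30 mm of pad centres, untouched, each pressing on the tray with under 4.5 N (so not the heaviest); bolt at 0.034 m or more (((height (world z) of tin_a above 0.195 m and angle between tin_a's own z axis and vertical below 0.3 rad and linear speed of tin_a below 0.05 m/s and contact force between the fingers and tin_a above 1 N and contact force between tin_a and tray below 0.1 N and contact force between tin_a and tin_b below 0.1 N and contact force between tin_a and tin_c below 0.1 N and contact force between tin_a and stopper below 0.1 N and contact force between tin_a and collar below 0.1 N and contact force between tin_a and glass below 0.1 N and contact force between tin_a and jar below 0.1 N and contact force between tin_a and beer below 0.1 N and contact force between tin_a and wrench below 0.1 N and (height (world z) of tin_b below 0.022 m and angle between tin_b's own z axis and vertical below 0.1 rad and (horizontal distance between tin_b and pad_near below 0.03 m or horizontal distance between tin_b and pad_mid below 0.03 m or horizontal distance between tin_b and pad_far below 0.03 m) and contact force between the fingers and tin_b below 0.1 N and linear speed of tin_b below 0.03 m/s) and (height (world z) of tin_c below 0.022 m and angle between tin_c's own z axis and vertical below 0.1 rad and (horizontal distance between tin_c and pad_near below 0.03 m or horizontal distance between tin_c and pad_mid below 0.03 m or horizontal distance between tin_c and pad_far below 0.03 m) and contact force between the fingers and tin_c below 0.1 N and linear speed of tin_c below 0.03 m/s) and contact force between each of tin_b, tin_c and tray below 4.5 N) or (height (world z) of tin_b above 0.195 m and angle between tin_b's own z axis and vertical below 0.3 rad and linear speed of tin_b below 0.05 m/s and contact force between the fingers and tin_b above 1 N and contact force between tin_b and tray below 0.1 N and contact force between tin_b and tin_a below 0.1 N and contact force between tin_b and tin_c below 0.1 N and contact force between tin_b and stopper below 0.1 N and contact force between tin_b and collar below 0.1 N and contact force between tin_b and glass below 0.1 N and contact force between tin_b and jar below 0.1 N and contact force between tin_b and beer below 0.1 N and contact force between tin_b and wrench below 0.1 N and (height (world z) of tin_a below 0.022 m and angle between tin_a's own z axis and vertical below 0.1 rad and (horizontal distance between tin_a and pad_near below 0.03 m or horizontal distance between tin_a and pad_mid below 0.03 m or horizontal distance between tin_a and pad_far below 0.03 m) and contact force between the fingers and tin_a below 0.1 N and linear speed of tin_a below 0.03 m/s) and (height (world z) of tin_c below 0.022 m and angle between tin_c's own z axis and vertical below 0.1 rad and (horizontal distance between tin_c and pad_near below 0.03 m or horizontal distance between tin_c and pad_mid below 0.03 m or horizontal distance between tin_c and pad_far below 0.03 m) and contact force between the fingers and tin_c below 0.1 N and linear speed of tin_c below 0.03 m/s) and contact force between each of tin_a, tin_c and tray below 4.5 N) or (height (world z) of tin_c above 0.195 m and angle between tin_c's own z axis and vertical below 0.3 rad and linear speed of tin_c below 0.05 m/s and contact force between the fingers and tin_c above 1 N and contact force between tin_c and tray below 0.1 N and contact force between tin_c and tin_a below 0.1 N and contact force between tin_c and tin_b below 0.1 N and contact force between tin_c and stopper below 0.1 N and contact force between tin_c and collar below 0.1 N and contact force between tin_c and glass below 0.1 N and contact force between tin_c and jar below 0.1 N and contact force between tin_c and beer below 0.1 N and contact force between tin_c and wrench below 0.1 N and (height (world z) of tin_a below 0.022 m and angle between tin_a's own z axis and vertical below 0.1 rad and (horizontal distance between tin_a and pad_near below 0.03 m or horizontal distance between tin_a and pad_mid below 0.03 m or horizontal distance between tin_a and pad_far below 0.03 m) and contact force between the fingers and tin_a below 0.1 N and linear speed of tin_a below 0.03 m/s) and (height (world z) of tin_b below 0.022 m and angle between tin_b's own z axis and vertical below 0.1 rad and (horizontal distance between tin_b and pad_near below 0.03 m or horizontal distance between tin_b and pad_mid below 0.03 m or horizontal distance between tin_b and pad_far below 0.03 m) and contact force between the fingers and tin_b below 0.1 N and linear speed of tin_b below 0.03 m/s) and contact force between each of tin_a, tin_b and tray below 4.5 N)) and value of joint bolt above 0.034 m); the arm keeps its last pose, push and grip.
It fails at once if a tin is tipped over (angle between any of tin_a, tin_b, tin_c's own z axis and vertical above 0.6 rad).
It fails at once if a bystander is moved by more than 40 mm (distance of any of stopper, collar, glass, jar, beer, wrench from where it was at the start of the episode above 0.04 m).
It also fails if it takes over 72 s, if anything falls off the work surface, if the arm or the gripper's body presses on something with over 40 N, if the wrist force passes 120 N, or if a joint passes its speed limit or range.

## Working session

There is one attempt and no reset: what is moved stays moved. The work goes in short steps, Python scripts to look and compute and a tool call to move; the robot and the scene stay as the last step left them, time stands still between calls to the robot, and variables do not carry over. Pictures are saved under pics/ and viewed, about 8 in all and at most 12, crops included, and the job is handed in when it is done.

Besides the shell and the picture viewer there is one more tool, called as name([rows], argument=value, ...), one row to a line, values as JSON. servo_tool: Moves the arm, as the interface text tells. Its arguments: {"type":"object","properties":{"rows":{"type":"array","items":{"type":"array"}},"force":{"type":"number"}},"required":["rows"]}

```bash
mkdir -p pics; cat > h.py <<'E'
import numpy as np, cv2
from rig import *
def w(cam,p):
    M=np.array(get_calibration(cam)["world_to_cam"]);return (np.linalg.inv(M)@np.r_[p,1])[:3]
def px(cam,P):
    c=get_calibration(cam);M=np.array(c["world_to_cam"]);K=np.array(c["intrinsics"])
    q=K@(M@np.r_[P,1])[:3];return q[:2]/q[2]
def back(cam,uv,z):
    c=get_calibration(cam);Mi=np.linalg.inv(np.array(c["world_to_cam"]));K=np.array(c["intrinsics"])
    d=Mi[:3,:3]@np.linalg.inv(K)@np.r_[uv,1];o=Mi[:3,3];return o+d*(z-o[2])/d[2]
E
python3 - <<'E'
from h import *
s=sense();print({k:np.round(v,3) for k,v in s.items()})
for c in ["top","scene"]:
    f=grab_frame(c);cv2.imwrite(f"pics/{c}0.png",f)
    for t in ["tin_a","bolt","bolt_grip","tray","stopper","collar","glass","jar","beer","wrench"]:
        try:
            for b in boxes_of(c,t)[:5]:
                print(c,t,round(b["conf"],2),w(c,b["centre"]).round(),px(c,w(c,b["centre"])).round())
        except Exception as e: print(t,e)
E
```

```text
{'clock': np.float64(0.0), 'qpos': array([-1.104,  0.354,  1.634, -0.   ,  1.155, -0.002]), 'qvel': array([-0.002,  0.001,  0.   , -0.002, -0.002, -0.   ]), 'joint_efforts': array([-2.0000e-03, -6.0525e+01, -3.4206e+01,  0.0000e+00,  1.0000e-02,
        0.0000e+00]), 'eef_pos': array([ 282.132, -557.11 ,  209.152]), 'tcp_rot': array([-3.14 ,  0.   ,  0.469]), 'contact_force': array([ 0.142, -0.06 ,  0.275]), 'wrist_torque': array([ 0.02 , -0.067, -0.034]), 'opening': np.float64(1.002)}
top tin_a 0.96 [ 554. -111.  105.] [358. 253.]
top tin_a 0.96 [750. -77.  90.] [342. 181.]
top tin_a 0.93 [533.   3. 102.] [314. 262.]
top tin_a 0.76 [513. 107. 105.] [274. 270.]
top tin_a 0.73 [761. 249.  91.] [221. 180.]
top bolt 0.63 [493. 203.  35.] [242. 280.]
top bolt 0.35 [506.  65.   9.] [293. 274.]
top bolt_grip 0.47 [493. 205.  37.] [241. 280.]
top tray 0.98 [504.  61.  15.] [294. 275.]
top collar 0.44 [637. -51.  25.] [333. 226.]
top glass 0.82 [ 647. -453.   51.] [479. 218.]
top jar 0.79 [455. 412.  96.] [157. 296.]
top jar 0.26 [505.  61.  13.] [294. 275.]
top beer 0.92 [620. 399. 158.] [1
[... 334 characters left out ...]
]
scene bolt 0.88 [505. 209.  34.] [410. 243.]
scene bolt 0.18 [579. -99.  84.] [277. 223.]
scene bolt_grip 0.69 [505. 212.  35.] [412. 243.]
scene tray 0.73 [555. 106.  14.] [363. 254.]
scene tray 0.32 [ 658. -434.   56.] [137. 226.]
scene tray 0.31 [573. -99.  83.] [278. 221.]
scene stopper 0.64 [630.  94.  39.] [351. 267.]
scene collar 0.77 [643. -52.  29.] [288. 261.]
scene glass 0.71 [ 657. -434.   56.] [137. 226.]
scene glass 0.26 [ 474. -427.   10.] [179. 197.]
scene jar 0.65 [472. 403.  80.] [499. 235.]
scene beer 0.7 [656. 411. 124.] [504. 279.]
scene beer 0.49 [559. 105.  10.] [362. 257.]
scene beer 0.23 [642. -53.  28.] [288. 261.]
scene wrench 0.82 [ 476. -431.    8.] [178. 198.]
```

View pics/top0.png

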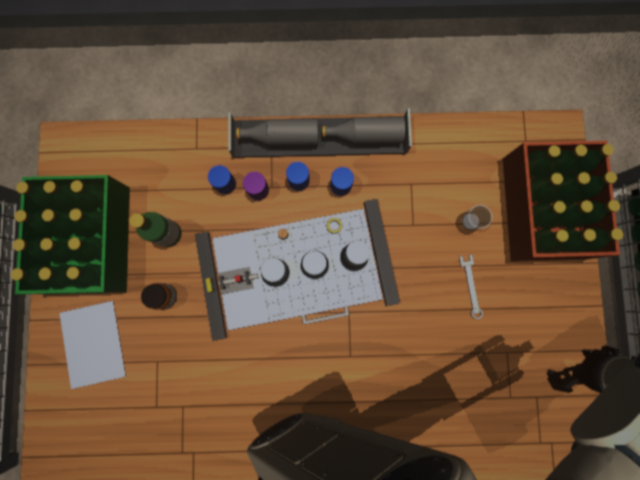

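```bash
python3 - <<'E'
from h import *
f=cv2.imread("pics/top0.png");g=cv2.resize(f[200:320,200:400],None,fx=4,fy=4,interpolation=cv2.INTER_CUBIC);cv2.imwrite("pics/topc.png",g)
f=grab_frame("top")
hsv=cv2.cvtColor(f,cv2.COLOR_BGR2HSV)
red=((hsv[...,0]<8)|(hsv[...,0]>172))&(hsv[...,1]>130)&(hsv[...,2]>70)
n,l,st,ce=cv2.connectedComponentsWithStats(red.astype(np.uint8))
for i in range(1,n):
    if st[i,4]>8: print("red",st[i],ce[i],back("top",ce[i],84).round(1))
for t in trace("top","tin_a"):
    m=t["mask"];c=np.argwhere(m).mean(0)[::-1];print(c.round(),m.sum(),"bgr",f[m].mean(0).round())
E
```

```text
red [564 143  13   2  17] [570.29411765 143.64705882] [ 840.5 -704.1   84. ]
red [585 142  18   3  29] [593.37931034 142.86206897] [ 841.2 -767.5   84. ]
red [606 158   3  12  16] [606.625  163.8125] [ 781.4 -797.6   84. ]
red [609 185   4   8  19] [610.57894737 188.31578947] [ 713.2 -801.2   84. ]
red [612 213   4   9  22] [613.36363636 216.90909091] [ 634.9 -800.4   84. ]
red [613 223   4   4  10] [614.1 224.7] [ 613.8 -800.1   84. ]
red [602 242  18  14  65] [612.72307692 250.49230769] [ 544.8 -789.    84. ]
red [591 252   9   4  21] [594.85714286 253.61904762] [ 537.7 -740.7   84. ]
red [235 276   6   6  32] [237.65625 278.28125] [495.8 205.9  84. ]
[342. 181.] 551 bgr [121.  67.  50.]
[256. 186.] 572 bgr [92. 46. 90.]
[222. 180.] 593 bgr [105.  56.  44.]
[357. 253.] 506 bgr [149. 143. 140.]
[298. 176.] 528 bgr [117.  63.  46.]
[314. 263.] 454 bgr [159. 152. 148.]
[158. 296.] 788 bgr [25. 33. 46.]
```

View pics/topc.png

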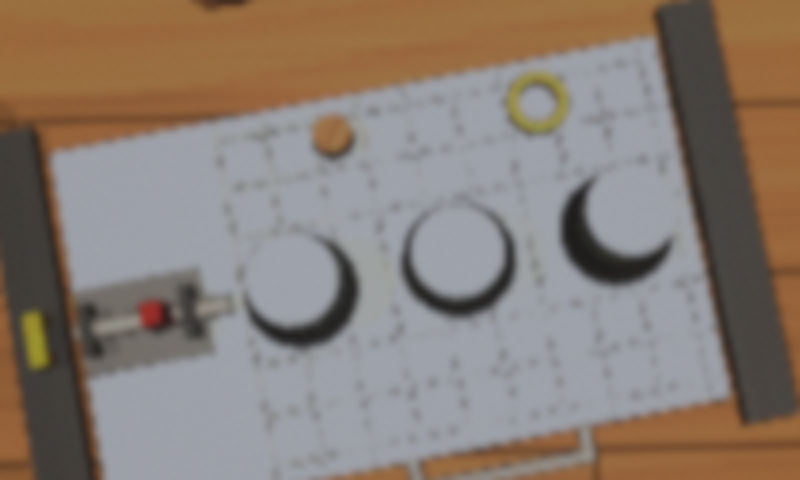

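The tins wanted are the green, bare-lid ones on the tray: (274,270) near, (314,263) middle and (357,253) far. The look-alikes are the blue or purple tins at (222,180), (256,186), (298,176) and (342,181), off the tray. The red handle is at (238,278) and the keeper at (208,285), consistent with a tray yaw of about 0.18.

```bash
cat >> h.py <<'E'
from scipy.spatial.transform import Rotation as R
def plan(xyz,yaw,n,step=10):
    """rows from the present pose to xyz (world), tool down at yaw; prints rows"""
    s=sense();p=s["eef_pos"].copy();r=R.from_euler("xyz",s["tcp_rot"])
    tgt=R.from_euler("xyz",[np.pi,0,yaw]);d=(np.array(xyz,float)-p)/n
    rv=(r.inv()*tgt).as_rotvec(degrees=True);print("from",p.round(1),"rv",rv.round(2),"total tool shift",r.inv().apply(d*n).round(1))
    k=max(1,int(np.ceil(np.abs(rv).max()/step)));k=min(k,n)
    for i in range(n):
        t=np.round(rv/k,1) if i<k else np.zeros(3)
        print([[*map(float,np.round(r.inv().apply(d),1))],[*map(float,t)]])
        r=r*R.from_rotvec(t,degrees=True)
E
python3 - <<'E'
from h import *
L=np.array([back("top",u,105)[:2] for u in [(273.2,270.7),(314.7,263.2),(358,252.5)]]);print(L.round())
h=back("top",(237.66,278.3),84)[:2]
y=h-L.mean(0);a=np.arctan2(-y[0],y[1]);print(h.round(),"yaw",a)
M=np.array(get_calibration("wrist")["world_to_cam"]);s=sense()
Mi=np.linalg.inv(M);r=R.from_euler("xyz",s["tcp_rot"])
print("cam in tool",r.inv().apply(Mi[:3,3]-s["eef_pos"]).round(),"cam axes in tool",(r.inv().as_matrix()@Mi[:3,:3]).round(2), get_calibration("wrist")["intrinsics"])
plan([480,90,300],a+np.pi/2,14)
E
```

```text
[[ 512.  110.]
 [ 529.    2.]
 [ 554. -111.]]
[496. 206.] yaw 0.17376784737078504
cam in tool [  81.   -1. -164.] cam axes in tool [[-0.   -0.95 -0.31]
 [ 1.    0.   -0.  ]
 [ 0.   -0.31  0.95]] [[391.45660605   0.         311.34960626]
 [  0.         391.45660605 243.809356  ]
 [  0.           0.           1.        ]]
from [ 282.4 -557.6  209.9] rv [ -0.    -0.   -73.09] total tool shift [ 468.9 -488.4  -90.1]
[[33.5, -34.9, -6.4], [-0.0, -0.0, -9.1]]
[[38.6, -29.2, -6.4], [-0.0, -0.0, -9.1]]
[[42.7, -22.7, -6.4], [-0.0, -0.0, -9.1]]
[[45.8, -15.6, -6.4], [-0.0, -0.0, -9.1]]
[[47.7, -8.2, -6.4], [-0.0, -0.0, -9.1]]
[[48.4, -0.6, -6.4], [-0.0, -0.0, -9.1]]
[[47.8, 7.1, -6.4], [-0.0, -0.0, -9.1]]
[[46.1, 14.6, -6.4], [-0.0, -0.0, -9.1]]
[[43.2, 21.7, -6.4], [0.0, 0.0, 0.0]]
[[43.2, 21.7, -6.4], [0.0, 0.0, 0.0]]
[[43.2, 21.7, -6.4], [0.0, 0.0, 0.0]]
[[43.2, 21.7, -6.4], [0.0, 0.0, 0.0]]
[[43.2, 21.7, -6.4], [0.0, 0.0, 0.0]]
[[43.2, 21.7, -6.4], [0.0, 0.0, 0.0]]
```

servo_tool([
  [85,[33,-35,-6.5],[0,0,-9]],
  [85,[38.5,-29,-6.5],[0,0,-9]],
  [85,[42.5,-22.5,-6.5],[0,0,-9]],
  [85,[46,-15.5,-6.5],[0,0,-9]],
  [85,[47.5,-8,-6.5],[0,0,-9]],
  [85,[48.5,-0.5,-6.5],[0,0,-9]],
  [85,[48,7,-6.5],[0,0,-9]],
  [85,[46,14.5,-6.5],[0,0,-9]],
])

```text
clock: 2.2
eef_pos: [397.7, -187.3, 262.3]
tcp_rot: [3.141, 0.0, 1.73]
contact_force: [1.4, 0.2, 0.3]
opening: 0.994
```

servo_tool([
  [85,[43,21.5,-6.5],[0,0,-1]],
  [85,[43,21.5,-6.5],[0,0,0]],
  [85,[43,21.5,-6.5],[0,0,0]],
  [85,[43,21.5,-6.5],[0,0,0]],
  [85,[43,21.5,-6.5],[0,0,0]],
  [85,[43,21.5,-6.5],[0,0,0]],
  [85,[0,0,0],[0,0,0]],
])

```text
clock: 3.08
eef_pos: [482.0, 89.9, 301.3]
tcp_rot: [3.14, -0.001, 1.746]
contact_force: [-0.0, -1.0, -0.0]
opening: 0.995
```

```bash
python3 - <<'E'
from h import *
s=sense();print(s["eef_pos"],s["tcp_rot"],s["clock"],s["contact_force"])
f=grab_frame("wrist");cv2.imwrite("pics/w1.png",f)
for t in ["tin_a","bolt_grip"]:
    for b in boxes_of("wrist",t)[:5]:
        P=w("wrist",b["centre"]);print(t,round(b["conf"],2),P.round(),px("wrist",P).round())
hsv=cv2.cvtColor(f,cv2.COLOR_BGR2HSV)
red=((hsv[...,0]<8)|(hsv[...,0]>172))&(hsv[...,1]>130)&(hsv[...,2]>70)
n,l,st,ce=cv2.connectedComponentsWithStats(red.astype(np.uint8))
for i in range(1,n):
    if st[i,4]>20: print("red",st[i],ce[i])
E
```

```text
[481.99363855  89.91707918 301.33616523] [ 3.14034451e+00 -5.91250752e-04  1.74637939e+00] 3.075 [-0.04921787 -0.98398684 -0.02436987]
tin_a 0.92 [748. -65.  74.] [514. 364.]
tin_a 0.9 [516. 116. 105.] [355. 183.]
tin_a 0.84 [548. -90. 100.] [344. 372.]
tin_a 0.79 [528.  15. 106.] [345. 284.]
tin_a 0.66 [745. 246.  53.] [606.  83.]
bolt_grip 0.85 [493. 208.  33.] [344.  78.]
red [342  70  18  18 297] [350.41077441  78.71043771]
```

View pics/w1.png

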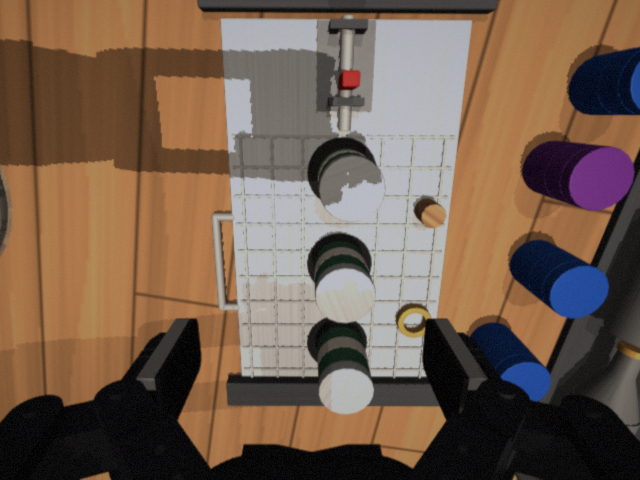

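```bash
python3 - <<'E'
from h import *
c=[back("wrist",u,12)[:2] for u in [(222,20),(470,20),(242,378),(437,378)]];print(np.round(c))
m1=(c[0]+c[1])/2;m2=(c[2]+c[3])/2;d=m1-m2;print("mid ends",m1,m2,"yaw",np.arctan2(-d[0],d[1]),np.linalg.norm(d),[np.linalg.norm(c[1]-c[0]),np.linalg.norm(c[3]-c[2])])
h=back("wrist",(349.5,77),86);print("handle",h)
for u in [(353,187),(345,294),(345,388)]: print("lid",back("wrist",u,105).round(1))
plan([h[0],h[1],150],1.748,5)
E
```

```text
[[ 361.  242.]
 [ 611.  285.]
 [ 431. -188.]
 [ 695. -142.]]
mid ends [485.53426073 263.4416611 ] [ 563.32552846 -165.05904672] yaw 0.17958702895453374 435.5046933551644 [np.float64(253.8051277407251), np.float64(267.83782420681763)]
handle [494.41368944 204.1053601   86.        ]
lid [515.1 111.  105. ]
lid [529.3   3.2 105. ]
lid [ 551.9 -108.5  105. ]
from [480.7  86.8 300.6] rv [-0.04  0.02 -0.28] total tool shift [113.3  33.7 150.6]
[[22.7, 6.7, 30.1], [-0.0, 0.0, -0.3]]
[[22.6, 6.9, 30.1], [0.0, 0.0, 0.0]]
[[22.6, 6.9, 30.1], [0.0, 0.0, 0.0]]
[[22.6, 6.9, 30.1], [0.0, 0.0, 0.0]]
[[22.6, 6.9, 30.1], [0.0, 0.0, 0.0]]
```

servo_tool([
  [85,[22.5,7,30],[0,0,-0.3]],
  [85,[22.5,7,30],[0,0,0]],
  [85,[22.5,7,30],[0,0,0]],
  [85,[22.5,7,30],[0,0,0]],
  [85,[22.5,6.5,30],[0,0,0]],
  [85,[0,0,0],[0,0,0]],
  [85,[0,0,0],[0,0,0]],
], force=30)

```text
clock: 4.1
eef_pos: [495.6, 202.9, 151.6]
tcp_rot: [3.141, 0.0, 1.747]
contact_force: [0.7, -0.4, 0.8]
opening: 0.997
```

```bash
python3 - <<'E'
from h import *
print(sense()["eef_pos"],sense()["tcp_rot"])
f=grab_frame("wrist")
hsv=cv2.cvtColor(f,cv2.COLOR_BGR2HSV)
red=((hsv[...,0]<8)|(hsv[...,0]>172))&(hsv[...,1]>130)&(hsv[...,2]>70)
n,l,st,ce=cv2.connectedComponentsWithStats(red.astype(np.uint8))
for i in range(1,n):
    if st[i,4]>50: print("red",st[i],ce[i], "top edge row pts",back("wrist",ce[i],86))
cv2.imwrite("pics/w2.png",f)
E
```

```text
[495.63786111 202.91799561 151.58523173] [3.14137246e+00 2.87814451e-04 1.74731915e+00]
red [303 215  26  42 909] [315.67106711 236.71727173] top edge row pts [496.4725882 213.6651498  86.       ]
```

View pics/w2.png

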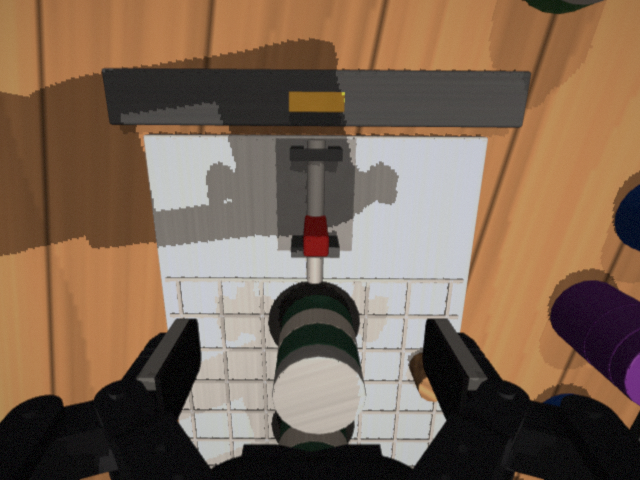

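The picture shows the handle's top face at (316,246) and the keeper at (316,101). Both lie on the tool's centre line. I'll descend and grip.

servo_tool([
  [85,[3,0,24],[0,0,0]],
  [85,[0,0,24],[0,0,0]],
  [85,[0,0,24],[0,0,0]],
  [85,[0,0,23],[0,0,0]],
  [0,[0,0,0],[0,0,0]],
  [0,[0,0,0],[0,0,0]],
  [0,[0,0,0],[0,0,0]],
  [0,[0,0,0],[0,0,0]],
])

```text
clock: 5.15
eef_pos: [497.6, 207.8, 57.4]
tcp_rot: [3.136, -0.001, 1.748]
contact_force: [-0.6, -1.7, -4.7]
opening: 0.168
```

servo_tool([
  [0,[0,0,0],[0,0,0]],
  [0,[0,0,0],[0,0,0]],
  [0,[0,0,0],[0,0,0]],
  [0,[0,0,0],[0,0,0]],
])

```text
clock: 5.65
eef_pos: [497.4, 207.8, 57.3]
tcp_rot: [3.136, -0.001, 1.748]
contact_force: [5.7, -0.8, 1.8]
opening: 0.171
```

servo_tool([
  [0,[4,0,0],[0,0,0]],
  [0,[4,0,0],[0,0,0]],
  [0,[4,0,0],[0,0,0]],
  [0,[4,0,0],[0,0,0]],
  [0,[4,0,0],[0,0,0]],
  [0,[4,0,0],[0,0,0]],
  [0,[4,0,0],[0,0,0]],
  [0,[0,0,0],[0,0,0]],
])

```text
clock: 6.65
eef_pos: [492.6, 235.8, 57.3]
tcp_rot: [3.136, -0.001, 1.748]
contact_force: [5.2, 1.9, 1.4]
opening: 0.172
```

servo_tool([
  [0,[3,0,0],[0,0,0]],
  [0,[3,0,0],[0,0,0]],
  [0,[0,0,0],[0,0,0]],
  [0,[0,0,0],[0,0,0]],
])

```text
clock: 7.15
eef_pos: [491.6, 241.6, 57.3]
tcp_rot: [3.136, -0.001, 1.748]
contact_force: [6.7, 1.4, 0.7]
opening: 0.173
```

servo_tool([
  [0,[2,0,0],[0,0,0]],
  [0,[2,0,0],[0,0,0]],
  [0,[2,0,0],[0,0,0]],
  [0,[0,0,0],[0,0,0]],
])

```text
clock: 7.65
eef_pos: [491.0, 244.4, 57.3]
tcp_rot: [3.137, 0.004, 1.75]
contact_force: [11.5, -17.8, 4.8]
opening: 0.173
```

servo_tool([
  [0,[2,0,0],[0,0,0]],
  [0,[2,0,0],[0,0,0]],
  [0,[0,0,0],[0,0,0]],
  [0,[0,0,0],[0,0,0]],
])

```text
clock: 8.15
eef_pos: [490.5, 246.5, 57.1]
tcp_rot: [3.137, 0.006, 1.751]
contact_force: [15.4, -27.7, 4.6]
opening: 0.168
```

The force rise shows the stop. I'll release, rise and look.

servo_tool([
  [20,[0,0,0],[0,0,0]],
  [60,[0,0,0],[0,0,0]],
  [85,[0,0,0],[0,0,0]],
  [85,[0,0,0],[0,0,0]],
  [85,[0,0,-25],[0,0,0]],
  [85,[0,0,-40],[0,0,0]],
  [85,[-10,0,-40],[0,0,0]],
  [85,[-20,0,-20],[0,0,0]],
])

```text
clock: 9.15
eef_pos: [493.1, 221.5, 183.1]
tcp_rot: [3.139, -0.001, 1.75]
contact_force: [0.3, -0.3, -0.1]
opening: 0.995
```

```bash
python3 - <<'E'
from h import *
print(sense()["eef_pos"],sense()["tcp_rot"],sense()["contact_force"])
f=grab_frame("wrist");cv2.imwrite("pics/w3.png",f)
E
```

```text
[493.08410618 221.52620568 183.13676402] [ 3.13888549e+00 -8.40719541e-04  1.74951865e+00] [ 0.31604866 -0.2854786  -0.11171622]
```

View pics/w3.png

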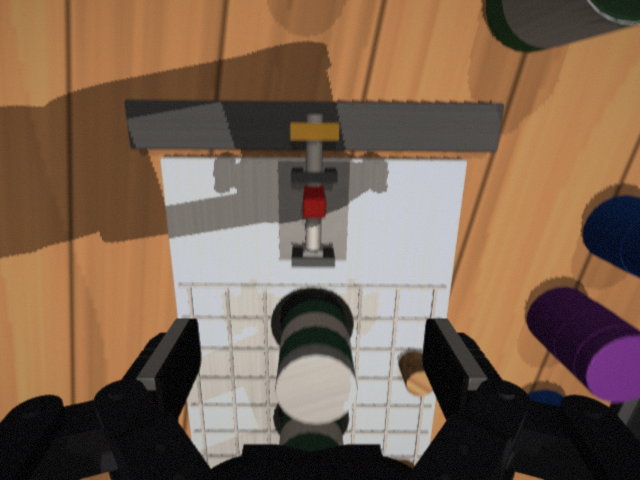

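The bolt is home: the rod passes through the yellow keeper at (315,131), and the handle at (314,203) is up against the far strap. Next is the near tin, lid at (316,390).

```bash
python3 - <<'E'
from h import *
P=back("wrist",(316,390),105);print(P)
plan([(P[0]+515)/2,(P[1]+111)/2,170],1.750,4)
E
```

```text
[517.72306457 108.11608577 105.        ]
from [494.1 219.7 184.8] rv [ 0.26 -0.   -0.06] total tool shift [-112.4    2.3   14.9]
[[-28.1, 0.6, 3.7], [0.3, -0.0, -0.1]]
[[-28.1, 0.6, 3.7], [0.0, 0.0, 0.0]]
[[-28.1, 0.6, 3.7], [0.0, 0.0, 0.0]]
[[-28.1, 0.6, 3.7], [0.0, 0.0, 0.0]]
```

servo_tool([
  [85,[-28,1,0],[0.3,0,0]],
  [85,[-28,0.5,0],[0,0,0]],
  [85,[-28,0.5,0],[0,0,0]],
  [85,[-28,0.5,15],[0,0,0]],
  [85,[0,0,28],[0,0,0]],
  [85,[0,0,28],[0,0,0]],
  [85,[0,0,30],[0,0,0]],
  [85,[0,0,28],[0,0,0]],
], force=35)

```text
clock: 10.2
eef_pos: [513.5, 111.1, 50.5]
tcp_rot: [-3.136, -0.0, 1.748]
contact_force: [-0.1, 0.2, -0.4]
opening: 0.992
```

servo_tool([
  [85,[0,0,0],[0,0,0]],
  [50,[0,0,0],[0,0,0]],
  [50,[0,0,0],[0,0,0]],
  [50,[0,0,0],[0,0,0]],
  [50,[0,0,0],[0,0,0]],
  [50,[0,0,0],[0,0,0]],
])

```text
clock: 10.95
eef_pos: [515.0, 111.2, 53.2]
tcp_rot: [-3.139, -0.0, 1.748]
contact_force: [-1.0, 0.9, 7.2]
opening: 0.712
```

servo_tool([
  [50,[0,0,-10],[0,0,0]],
  [50,[0,0,-15],[0,0,0]],
  [50,[0,0,-15],[0,0,0]],
  [50,[0,0,-15],[0,0,0]],
  [50,[0,0,-5],[0,0,0]],
  [50,[0,0,0],[0,0,0]],
  [50,[0,0,0],[0,0,0]],
])

```text
clock: 11.82
eef_pos: [513.8, 110.9, 111.4]
tcp_rot: [-3.135, 0.0, 1.748]
contact_force: [-1.1, -0.1, -1.9]
opening: 0.717
```

servo_tool([
  [50,[0,0,0],[0,0,0]],
  [50,[0,0,0],[0,0,0]],
  [50,[0,0,0],[0,0,0]],
])

```text
clock: 12.2
eef_pos: [514.1, 110.9, 111.7]
tcp_rot: [-3.136, -0.0, 1.748]
contact_force: [0.2, -0.3, -1.3]
opening: 0.714
```

servo_tool([
  [50,[0,0,0],[0,0,0]],
  [50,[0,0,0],[0,0,0]],
])

```text
clock: 12.45
eef_pos: [514.2, 110.9, 111.9]
tcp_rot: [-3.136, -0.0, 1.748]
contact_force: [-0.9, -0.2, -2.6]
opening: 0.714
```

```bash
python3 - <<'E'
from h import *
print(sense());f=grab_frame("wrist");cv2.imwrite("pics/w4.png",f)
E
```

```text
{'clock': 12.45, 'qpos': array([2.09519509e-01, 3.23762717e-01, 1.92797296e+00, 2.46101455e-04,
       8.95157033e-01, 3.20416637e-02]), 'qvel': array([ 0.00150166, -0.00028739,  0.00129755,  0.00087105,  0.0005762 ,
       -0.0008438 ]), 'joint_efforts': array([ 1.29882910e-04, -5.30574024e+01, -2.84945333e+01, -1.44182036e-04,
        3.61978495e-02,  6.33432933e-05]), 'eef_pos': array([514.20782473, 110.94626244, 111.86280046]), 'tcp_rot': array([-3.13628918e+00, -2.13249920e-05,  1.74811970e+00]), 'contact_force': array([-0.93012313, -0.17833398, -2.58585738]), 'wrist_torque': array([ 0.00264759, -0.01184418,  0.0136522 ]), 'opening': 0.7139679262005348}
```

View pics/w4.png

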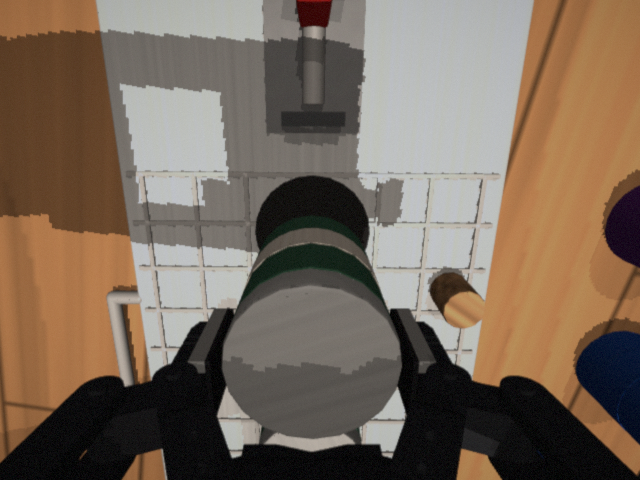

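The near tin is lifted and upright, with its pad visible at (313,215). It reads about −2 N, so it is light. I'll set it back and go to the middle tin.

servo_tool([
  [50,[0,0,20],[0,0,0]],
  [50,[0,0,20],[0,0,0]],
  [50,[0,0,14],[0,0,0]],
  [50,[0,0,4],[0,0,0]],
  [50,[0,0,2],[0,0,0]],
  [50,[0,0,0],[0,0,0]],
  [85,[0,0,0],[0,0,0]],
  [85,[0,0,0],[0,0,0]],
])

```text
clock: 13.5
eef_pos: [514.6, 111.0, 52.4]
tcp_rot: [-3.138, -0.0, 1.748]
contact_force: [-0.4, 0.9, 0.9]
opening: 0.994
```

servo_tool([
  [85,[0,0,0],[0,0,0]],
  [85,[0,0,-15],[0,0,0]],
  [85,[0,0,-35],[0,0,0]],
  [85,[0,0,-40],[0,0,0]],
  [85,[-27,-0.5,-30],[0,0,0]],
  [85,[-28,-0.5,0],[0,0,0]],
  [85,[-27,-0.5,0],[0,0,0]],
  [85,[-27,-0.5,0],[0,0,0]],
])

```text
clock: 14.5
eef_pos: [532.1, 2.5, 173.1]
tcp_rot: [-3.138, 0.0, 1.748]
contact_force: [0.2, 0.1, 0.5]
opening: 0.996
```

servo_tool([
  [85,[0,0,0],[0,0,0]],
  [85,[0,0,0],[0,0,0]],
])

```text
clock: 14.75
eef_pos: [531.8, 3.7, 172.4]
tcp_rot: [-3.137, -0.0, 1.748]
contact_force: [0.8, -0.1, 0.0]
opening: 0.993
```

```bash
python3 - <<'E'
from h import *
s=sense();print(s["eef_pos"],s["contact_force"],s["opening"]);f=grab_frame("wrist");cv2.imwrite("pics/w5.png",f)
for u in trace("wrist","tin_a")[:4]: print(np.argwhere(u["mask"]).mean(0)[::-1].round(),u["mask"].sum())
for b in boxes_of("wrist","tin_a"): print(round(b["conf"],2),w("wrist",b["centre"]).round())
E
```

```text
[531.77682394   3.74566349 172.41556686] [ 0.77859088 -0.06985393  0.01581243] 0.9928876075321876
[313. 239.] 8498
[314.  59.] 10938
[318. 375.] 8872
[560. 358.] 8342
0.87 [536.  11. 107.]
0.77 [551. -86. 100.]
0.71 [728. 150.  30.]
0.63 [515. 112. 105.]
0.58 [743. -64.  70.]
```

View pics/w5.png

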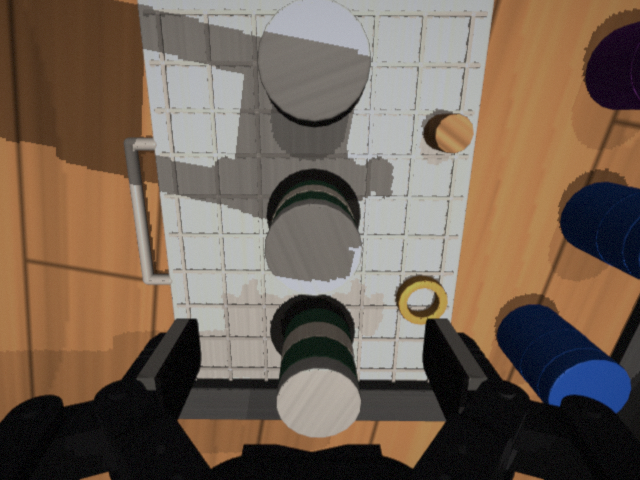

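```bash
python3 - <<'E'
from h import *
for u in [(313,248),(318,396),(315,60)]:print(back("wrist",u,105).round(1))
P=back("wrist",(313,248),105);plan([P[0],P[1],52],1.748,6)
E
```

```text
[531.5   6.8 105. ]
[ 554.9 -102.3  105. ]
[513.5 112.1 105. ]
from [531.7   4.1 172.1] rv [-0.3  -0.01  0.05] total tool shift [  2.7   0.9 120.1]
[[0.4, 0.2, 20.0], [-0.3, -0.0, 0.1]]
[[0.4, 0.1, 20.0], [0.0, 0.0, 0.0]]
[[0.4, 0.1, 20.0], [0.0, 0.0, 0.0]]
[[0.4, 0.1, 20.0], [0.0, 0.0, 0.0]]
[[0.4, 0.1, 20.0], [0.0, 0.0, 0.0]]
[[0.4, 0.1, 20.0], [0.0, 0.0, 0.0]]
```

The near tin stands on its pad (lid at (315,60)), and the middle lid at (313,248) is under the tool. I'll go down and lift it.

servo_tool([
  [85,[1,0.5,24],[-0.3,0,0]],
  [85,[0.5,0,24],[0,0,0]],
  [85,[0,0,24],[0,0,0]],
  [85,[0,0,24],[0,0,0]],
  [85,[0,0,23],[0,0,0]],
  [85,[0,0,0],[0,0,0]],
  [50,[0,0,0],[0,0,0]],
  [50,[0,0,0],[0,0,0]],
])

```text
clock: 15.9
eef_pos: [532.5, 5.1, 54.0]
tcp_rot: [3.14, 0.0, 1.748]
contact_force: [-2.0, 1.0, 2.0]
opening: 0.716
```

servo_tool([
  [50,[0,0,0],[0,0,0]],
  [50,[0,0,0],[0,0,0]],
  [50,[0,0,0],[0,0,0]],
  [50,[0,0,-10],[0,0,0]],
  [50,[0,0,-15],[0,0,0]],
  [50,[0,0,-15],[0,0,0]],
  [50,[0,0,-15],[0,0,0]],
  [50,[0,0,-5],[0,0,0]],
])

```text
clock: 16.9
eef_pos: [532.7, 4.9, 114.4]
tcp_rot: [3.139, 0.0, 1.748]
contact_force: [0.7, 0.5, -6.2]
opening: 0.714
```

servo_tool([
  [50,[0,0,0],[0,0,0]],
  [50,[0,0,0],[0,0,0]],
  [50,[0,0,0],[0,0,0]],
  [50,[0,0,0],[0,0,0]],
])

```text
clock: 17.4
eef_pos: [531.7, 4.9, 112.5]
tcp_rot: [-3.141, -0.0, 1.748]
contact_force: [-0.6, -0.1, -6.3]
opening: 0.71
```

servo_tool([
  [50,[0,0,0],[0,0,0]],
])

```text
clock: 17.52
eef_pos: [531.8, 4.9, 112.7]
tcp_rot: [-3.141, -0.0, 1.748]
contact_force: [0.3, 0.0, -6.4]
opening: 0.714
```

servo_tool([
  [50,[0,0,0],[0,0,0]],
])

```text
clock: 17.65
eef_pos: [531.9, 4.9, 112.8]
tcp_rot: [-3.141, -0.0, 1.748]
contact_force: [-0.4, -0.4, -5.7]
opening: 0.713
```

Middle is about 6.1 N. Set it back and lift the far one.

servo_tool([
  [50,[0,0,20],[0,0,0]],
  [50,[0,0,20],[0,0,0]],
  [50,[0,0,14],[0,0,0]],
  [50,[0,0,4],[0,0,0]],
  [50,[0,0,2],[0,0,0]],
  [50,[0,0,0],[0,0,0]],
  [85,[0,0,0],[0,0,0]],
  [85,[0,0,0],[0,0,0]],
])

```text
clock: 18.65
eef_pos: [533.1, 4.9, 53.7]
tcp_rot: [3.139, 0.0, 1.748]
contact_force: [0.9, 0.0, 0.6]
opening: 0.996
```

servo_tool([
  [85,[0,0,0],[0,0,0]],
  [85,[0,0,-15],[0,0,0]],
  [85,[0,0,-35],[0,0,0]],
  [85,[0,0,-40],[0,0,0]],
  [85,[-28,0,-30],[0,0,0]],
  [85,[-28,0.5,0],[0,0,0]],
  [85,[-28,0.5,0],[0,0,0]],
  [85,[-28,0,0],[0,0,0]],
])

```text
clock: 19.65
eef_pos: [553.0, -106.1, 174.2]
tcp_rot: [3.14, 0.0, 1.748]
contact_force: [0.3, 0.1, -0.1]
opening: 0.994
```

servo_tool([
  [85,[0,0,0],[0,0,0]],
  [85,[0,0,0],[0,0,0]],
])

```text
clock: 19.9
eef_pos: [552.5, -104.7, 173.3]
tcp_rot: [3.141, -0.0, 1.748]
contact_force: [-0.4, -0.1, -0.3]
opening: 0.994
```

```bash
python3 - <<'E'
from h import *
s=sense();print(s["eef_pos"],s["tcp_rot"],s["contact_force"],s["opening"]);f=grab_frame("wrist");cv2.imwrite("pics/w6.png",f)
E
```

```text
[ 552.48129579 -104.73683129  173.33992435] [ 3.14137222e+00 -2.78639013e-04  1.74764673e+00] [-0.41174535 -0.07380836 -0.28446231] 0.9942491687350747
```

View pics/w6.png

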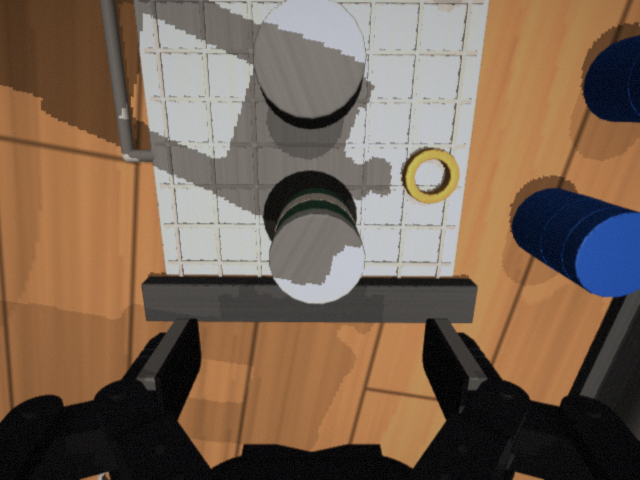

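The middle tin is back on its pad, lid at (310,62). The far lid is at (317,256), under the tool.

servo_tool([
  [85,[-1,1,24],[0,0,0]],
  [85,[-0.5,0.5,24],[0,0,0]],
  [85,[0,0,24],[0,0,0]],
  [85,[0,0,24],[0,0,0]],
  [85,[0,0,24],[0,0,0]],
  [85,[0,0,0],[0,0,0]],
  [50,[0,0,0],[0,0,0]],
  [50,[0,0,0],[0,0,0]],
])

```text
clock: 20.95
eef_pos: [555.4, -106.3, 54.3]
tcp_rot: [3.14, 0.001, 1.748]
contact_force: [0.5, 1.3, 2.8]
opening: 0.713
```

servo_tool([
  [50,[0,0,0],[0,0,0]],
  [50,[0,0,0],[0,0,0]],
  [50,[0,0,0],[0,0,0]],
  [50,[0,0,-10],[0,0,0]],
  [50,[0,0,-15],[0,0,0]],
  [50,[0,0,-15],[0,0,0]],
  [50,[0,0,-15],[0,0,0]],
  [50,[0,0,-5],[0,0,0]],
])

```text
clock: 21.95
eef_pos: [555.1, -106.5, 114.4]
tcp_rot: [3.14, 0.001, 1.748]
contact_force: [-0.8, 0.2, -3.4]
opening: 0.717
```

servo_tool([
  [50,[0,0,0],[0,0,0]],
  [50,[0,0,0],[0,0,0]],
  [50,[0,0,0],[0,0,0]],
  [50,[0,0,0],[0,0,0]],
])

```text
clock: 22.45
eef_pos: [554.2, -106.4, 112.5]
tcp_rot: [-3.141, -0.0, 1.748]
contact_force: [1.1, -0.1, -3.0]
opening: 0.717
```

servo_tool([
  [50,[0,0,0],[0,0,0]],
])

```text
clock: 22.58
eef_pos: [554.3, -106.4, 112.7]
tcp_rot: [-3.141, -0.0, 1.748]
contact_force: [-0.1, 0.2, -2.9]
opening: 0.713
```

servo_tool([
  [50,[0,0,0],[0,0,0]],
])

```text
clock: 22.7
eef_pos: [554.3, -106.4, 112.8]
tcp_rot: [-3.141, -0.0, 1.748]
contact_force: [0.2, 0.7, -2.1]
opening: 0.715
```

The far tin is about 2.9 N, so the middle one is clearly the heaviest. I'll set the far tin back and return.

servo_tool([
  [50,[0,0,20],[0,0,0]],
  [50,[0,0,20],[0,0,0]],
  [50,[0,0,14],[0,0,0]],
  [50,[0,0,4],[0,0,0]],
  [50,[0,0,2],[0,0,0]],
  [50,[0,0,0],[0,0,0]],
  [85,[0,0,0],[0,0,0]],
  [85,[0,0,0],[0,0,0]],
])

```text
clock: 23.7
eef_pos: [555.1, -106.5, 53.5]
tcp_rot: [3.14, 0.001, 1.748]
contact_force: [-0.4, 0.1, -0.3]
opening: 0.997
```

servo_tool([
  [85,[0,0,0],[0,0,0]],
  [85,[0,0,-15],[0,0,0]],
  [85,[0,0,-35],[0,0,0]],
  [85,[0,0,-40],[0,0,0]],
  [85,[28,-1,-30],[0,0,0]],
  [85,[28.5,-1,0],[0,0,0]],
  [85,[28.5,-0.5,0],[0,0,0]],
  [85,[28.5,0,0],[0,0,0]],
])

```text
clock: 24.7
eef_pos: [531.9, 5.7, 174.1]
tcp_rot: [3.14, 0.0, 1.748]
contact_force: [0.7, -0.0, 0.8]
opening: 0.993
```

servo_tool([
  [85,[0,0,24],[0,0,0]],
  [85,[0,0,24],[0,0,0]],
  [85,[0,0,24],[0,0,0]],
  [85,[0,0,24],[0,0,0]],
  [85,[0,0,23],[0,0,0]],
  [85,[0,0,0],[0,0,0]],
  [50,[0,0,0],[0,0,0]],
  [50,[0,0,0],[0,0,0]],
])

```text
clock: 25.7
eef_pos: [532.5, 4.9, 55.3]
tcp_rot: [3.14, 0.0, 1.748]
contact_force: [-1.4, -0.9, 4.7]
opening: 0.714
```

servo_tool([
  [50,[0,0,0],[0,0,0]],
  [50,[0,0,0],[0,0,0]],
  [50,[0,0,0],[0,0,0]],
  [50,[0,0,-15],[0,0,0]],
  [50,[0,0,-25],[0,0,0]],
  [50,[0,0,-30],[0,0,0]],
  [50,[0,0,-30],[0,0,0]],
  [50,[0,0,-30],[0,0,0]],
])

```text
clock: 26.7
eef_pos: [531.3, 4.9, 185.5]
tcp_rot: [-3.141, -0.0, 1.748]
contact_force: [0.2, 0.3, -6.7]
opening: 0.712
```

servo_tool([
  [50,[0,0,-30],[0,0,0]],
  [50,[0,0,-30],[0,0,0]],
  [50,[0,0,-20],[0,0,0]],
  [50,[0,0,-10],[0,0,0]],
  [50,[0,0,0],[0,0,0]],
  [50,[0,0,0],[0,0,0]],
  [50,[0,0,0],[0,0,0]],
  [50,[0,0,0],[0,0,0]],
])

```text
clock: 27.7
eef_pos: [531.6, 4.9, 273.3]
tcp_rot: [-3.141, -0.0, 1.748]
contact_force: [0.5, -0.0, -6.1]
opening: 0.712
```

```bash
python3 - <<'E'
from h import *
s=sense();print(s["eef_pos"],s["tcp_rot"],s["contact_force"],s["opening"],abs(s["qvel"]).max())
a=grab_frame("wrist");b=grab_frame("top")
g=cv2.resize(b[200:320,195:405],(420,240),interpolation=cv2.INTER_CUBIC)
a=cv2.resize(a,(420,315));cv2.imwrite("pics/fin.png",np.vstack([a,g]))
E
```

```text
[531.63342765   4.91742041 273.26811704] [-3.14052274e+00 -2.01880088e-04  1.74813868e+00] [ 0.49854447 -0.0293138  -6.10016878] 0.7120374061276094 0.003885240269561353
```

View pics/fin.png

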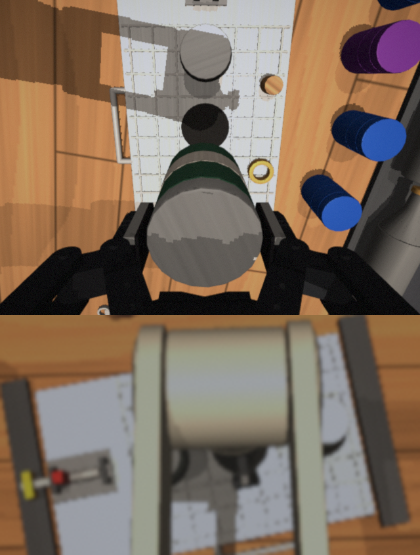

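The tin is held at about 233 mm, upright and still. The near tin is upright (205,52 in the upper panel), the far tin shows at (335,425), and the bolt is in the keeper at (28,485)–(58,480).

```bash
python3 -c "
from rig import *
print(sign_off())"
```

```text
the job is handed in; nothing more can be done
None
```

I pushed the bolt home, lifted the tins in order (near, middle, far) and set each one back. I handed in at about 28 s with the middle tin, the heaviest, held up in the gripper.

- **Bolt:** the push met its stop at about 28 N. A picture then showed the rod through the yellow keeper, and it was still there in the last picture.
- **Weights felt:** near about 2 N, middle about 6.1 N, far about 2.9 N. The readings scatter by up to about 0.7 N, but the middle tin leads by about 3 N.
- **Last checks:** the middle tin's underside is at about 233 mm, worked out from the arm position. The tool points straight down, the grip is steady at about 61 mm opening, the wrist reads 6.1 N and the arm is still.
- **Others:** the near tin stands upright on its pad, and the cork and collar look undisturbed. The arm partly hid the far tin in the last picture: only its lid was visible, in the right place. I did not re-check the glass, jar, bottle or wrench at the end, but the arm kept clear of them.

No check failed or disagreed.

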